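Weigh a knocked-over bottle and hold its base to the inspection camera

TASK

The square amber bottle on the lab bench has been knocked over and must be checked for damage. Stand it upright in the middle of the balance's round steel pan, without dropping it, and let go of it for about two seconds so that it can be weighed; then pick it up again and hold it in the air in front of the inspection camera, its base squarely facing the lens, centred and about 80 mm from the lens. Finish while still holding it there, steadily, without touching the camera, and leave the flask, the beaker and the red slide box where they are.

Things in the scene. Friction and masses are not known exactly. Their poses are not given: they have to be found in the camera images.
- bottle_mid (a point): Centre of the loose amber square bottle (white label, blue cap), on its axis, half-way along its 100 mm: body 52 x 52 mm for 72 mm from the base, 8 mm tapering shoulder, then cap of 29 mm diameter. 0.15 to 0.31 kg. x runs from base to cap; y, z are square to the flats. At first it lies on a flat, axis 26 mm above the bench, z up, cap away from the robot or to its right; upright: 50 mm above its support.
- bottle_base (a point): Centre of the bottle's flat square base, on its long axis, 50 mm from bottle_mid; same axes as bottle_mid.
- balance_pan (a point): Centre of the top of the balance's round steel pan (140 mm diameter, 50 mm above the bench, rigid). The fixed balance is a beige box 200 x 160 mm, 38 mm high, its display on the robot's side. z up, x away from the display; the box reaches 120 mm from this point on the display side, 80 mm on the other and 80 mm to either side.
- camera_head: Fixed inspection camera: white box 58 mm wide, metal barrel, white ring light of 54 mm diameter round a dark lens, on a low grey stand. Origin: centre of the lens's front face, 108 mm above the bench. z: viewing direction out of the lens, up and back roughly to the robot, 35 degrees off vertical; y level. Head reaches 78 mm behind the lens; foot 130 x 110 mm, centred 15 mm beyond the lens.
- flask: Bystander: loose conical glass flask, 74 mm diameter, 115 mm high. Origin at the centre of its underside.
- beaker: Bystander: loose clear beaker, 68 mm diameter, 85 mm high. Origin at the centre of its underside.
- slide_box: Bystander: loose flat red slide box, 90 x 150 x 32 mm (x, y, z). Origin at the centre of its underside.
Mind the look-alikes: they are no part of the job. Leave any black or yellow look-alike of the part that bears bottle_mid alone.

How it is judged (in metres and radians):
On the way:
1. the bottle stands upright by itself on the balance's pan, let go and at rest, for a second (angle between bottle_mid's own x axis and vertical below 0.1 rad and horizontal distance between bottle_base and balance_pan below 0.035 m and height (world z) of bottle_base between 0.045 and 0.056 m and contact force between bottle and balance above 0.8 N and contact force between bottle and the fingers below 0.1 N and contact force between bottle and the arm below 0.1 N and linear speed of bottle below 0.02 m/s), for 1 s.
At the end, for the whole second after the job is handed in: Held still in the fingers only: base centre 60 to 100 mm from the lens along the camera's z and within 15 mm of it in x and y, base (not cap) facing the lens, long axis within 0.17 rad of the viewing axis; flask, beaker and slide box within 30 mm of their starts (contact force between bottle and the fingers above 1 N and z of bottle_base in the frame of camera_head between 0.06 and 0.1 m and x of bottle_base in the frame of camera_head between -0.015 and 0.015 m and y of bottle_base in the frame of camera_head between -0.015 and 0.015 m and angle between the x axis of bottle_mid and the z axis of camera_head, either way round below 0.17 rad and z of bottle_mid in the frame of camera_head above 0.105 m and linear speed of bottle below 0.03 m/s and angular speed of bottle below 0.2 rad/s and contact force between bottle and balance below 0.1 N and contact force between bottle and camera_head below 0.1 N and distance of each of flask, beaker, slide_box from where it was at the start of the episode below 0.03 m); the arm keeps its last pose, push and grip.
It fails at once if the camera is touched with more than 1 N (contact force between camera_head and bottle above 1 N or contact force between camera_head and the fingers above 1 N or contact force between camera_head and the arm above 1 N).
It fails at once if the bottle is dropped: it moves faster than 0.7 m/s (a fall of 25 mm) out of the fingers (linear speed of bottle above 0.7 m/s and contact force between bottle and the fingers below 0.1 N).
It fails at once if the flask, the beaker or the slide box is moved by more than 30 mm (not (distance of each of flask, beaker, slide_box from where it was at the start of the episode below 0.03 m)).
It also fails if it takes over 56 s, if anything falls off the work surface, if the arm or the gripper's body presses on something with over 40 N, if the wrist force passes 120 N, or if a joint passes its speed limit or range.

ROBOT

A 6-joint arm with a two-finger parallel gripper is mounted at the origin on the work surface. World frame = base frame: x ahead of the robot, y to its left, z up, the work surface at z = 0. Lengths are in m, angles in degrees, forces in N, time in s.
With the tool pointing down it reaches from about 0.35 to 0.875 m from the base axis. Payload 4.2 kg.
Tool frame: the origin (TCP) lies midway between the tips of the shut fingers; the grasp point (between the pads) lies 19 mm behind it; z points along the fingers, y is the direction in which the jaws open and shut (so a half turn about z gives the same grasp; the last joint's range is limited). The gripper opens to 87 mm and grips with 3 to 60 N. Pads are 19 mm wide; open, the fingers measure 117 mm over their backs; the gripper's body (75 mm by 190 mm) begins 51 mm behind the grasp point.
Start: joints at [-59.954, 22.042, 0.453, 0, -68.411, -14.817], TCP at [0.164, -0.603, 0.223] pointing down, gripper open.
Joint ranges: [-179.83, 179.83], [-69.29, 118.12], [-61.27, 80.66], [-181.25, 117.63], [-171.15, -9.14], [-177.46, 177.46]. Speed limits (degrees/s): [159.86, 159.86, 180, 180, 180, 180].

INTERFACE

Orientations are given as a 3x3 rotation matrix whose columns are the frame's x, y, z axes.
In Python, from station import r gives the robot as it stands.
- The arm moves only by the tool play_rows, never from a script. Its argument "commands" is a list that holds one entry, the list of rows, each a list of 7 numbers: the shift along the world's x, y, z in m, then the turn, a rotation vector about the world's x, y, z in rad, then the closure, from 0 (fully open) to 1 (shut). A call has 1 to 5 rows; each row is the pose to reach, as a shift and turn from the pose commanded when the call began; what a row does not reach only later rows make up. A row lasts 1/10 s, in which the tool goes at most 50 mm and 8.59 degrees, less where a joint would pass 70% of its speed; a pose out of reach is approached as far as the arm can. A call with a gripper value outside its range is refused whole. The fingers move at their own pace and stop on an object; the grip force is fixed at half the most. Time passes only in rows, so rows that repeat a pose let the fingers close. It gives the time, the measured TCP pose, the force and the opening at its end, in the units of the state.
- r.sense(): the state, without advancing time (a new reading comes with each control period).
- r.capture(name): name is "side" or "top"; returns a dict with "image" (420x560x3 uint8, red, green, blue), "range_z" (420x560 float32, m along the optical axis (not along the pixel's ray), 0 where there is no reading), "intrinsics" (3x3 intrinsics, pixels), "extrinsics" (4x4, takes a point from camera to world coordinates). Camera axes: x right, y up, looking along -z (the intrinsics and any distortion apply to the point x, -y, -z); pixel columns grow to the right and rows downward; lengths in m; the calibration is good to about 2 mm. A picture is of the moment at which its call begins.
- r.finish_job(): hands the job in, once; it reports no verdict.
The state is a dict: "time_s": time; "joints": joint angles; "joint_velocities": joint speeds; "effort": joint torques, N m; "tcp_pos": TCP position; "ee_rot": TCP orientation; "wrist_force": force on the tool from outside, world axes, zero at the start; "moment": the same for the moment, N m; "gripper_width": opening from 0.0 (shut) to 1.0 (fully open).
Only numpy, scipy, OpenCV 4.12 (cv2) and the standard library are available. Lean on these libraries where they do the work, as an engineer would, in place of code of your own. Each camera call takes 0.05 s, during which the arm holds its last target. There are 200 camera calls.

## Working session

There is one attempt and no reset: what is moved stays moved. The work goes in short steps, Python scripts to look and compute and a tool call to move; the robot and the scene stay as the last step left them, time stands still between calls to the robot, and variables do not carry over. Pictures are saved under pics/ and viewed, about 8 in all and at most 12, crops included, and the job is handed in when it is done.

Besides the shell and the picture viewer there is one more tool, called after "Emit:" as a command line: name --argument value ..., lists and objects as JSON in quotes. play_rows: Moves the arm, as the interface text tells. Its arguments: {"type":"object","properties":{"commands":{"type":"array","items":{"type":"array","items":{"type":"array","items":{"type":"number"}}}}},"required":["commands"]}

```bash
ls; mkdir -p pics
cat > h.py <<'E'
import numpy as np, cv2
from station import r
np.set_printoptions(precision=4,suppress=True)
def cap(n,f):
    c=r.capture(n); cv2.imwrite(f'pics/{f}.png',c['image'][:,:,::-1]); np.savez(f'pics/{f}.npz',**c); return c
def pts(c):
    K=c['intrinsics'];T=c['extrinsics'];z=c['range_z']
    v,u=np.mgrid[:z.shape[0],:z.shape[1]]
    P=np.stack([(u-K[0,2])/K[0,0]*z,-(v-K[1,2])/K[1,1]*z,-z],-1)
    return P@T[:3,:3].T+T[:3,3]
E
python3 - <<'E'
from h import *
for n in ('side','top'):
    c=cap(n,n+'0'); print(n,c['extrinsics'],c['intrinsics'],(c['range_z']>0).mean())
s=r.sense(); print(s)
a=cv2.imread('pics/side0.png');b=cv2.imread('pics/top0.png')
E
```

```text
pics
side [[-0.7723  0.4554 -0.4429 -0.0631]
 [-0.6353 -0.5599  0.5319  0.7174]
 [-0.0057  0.6922  0.7217  1.1562]
 [ 0.      0.      0.      1.    ]] [[537.6561   0.     273.1251]
 [  0.     537.6561 215.0126]
 [  0.       0.       1.    ]] 0.9961522108843538
top [[-0.0205  0.9945 -0.1024  0.4313]
 [-0.9998 -0.0201  0.0045 -0.068 ]
 [ 0.0024  0.1024  0.9947  1.278 ]
 [ 0.      0.      0.      1.    ]] [[384.4575   0.     281.0704]
 [  0.     384.4575 209.0903]
 [  0.       0.       1.    ]] 0.9961819727891157
{'time_s': 0.1, 'joints': array([-59.9526,  22.0861,   0.3907,  -0.0246, -68.4103, -14.8179]), 'joint_velocities': array([ 0.0431, -0.0989,  0.1008,  0.0524, -0.0287,  0.1054]), 'effort': array([ -0.0001, -39.169 ,  18.7934,   4.2318,   0.0135,  -0.0001]), 'tcp_pos': array([ 0.1641, -0.6026,  0.2216]), 'ee_rot': array([[-0.9649, -0.2625, -0.0006],
       [-0.2625,  0.9649,  0.0018],
       [ 0.0001,  0.0019, -1.    ]]), 'wrist_force': array([ 0.2902, -0.1917,  0.1107]), 'moment': array([-0.0151,  0.0423, -0.0047]), 'gripper_width': 0.9975598004771583}
```

View pics/top0.png

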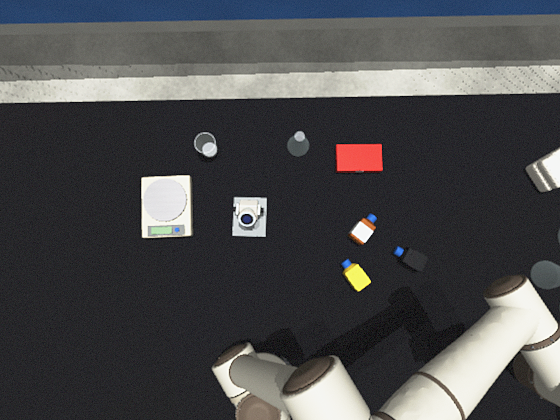

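View pics/side0.png

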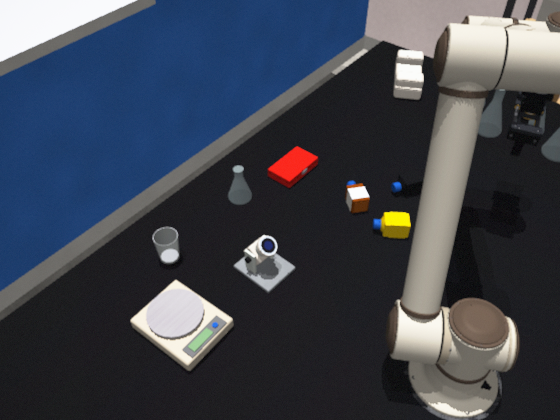

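Top view: three bottle candidates, amber with white label at (362,230), yellow at (357,276) and black at (412,260). The amber one fits the description. The balance pan is at (165,200) and the camera head at (248,216). I'll confirm in a crop and measure.

Run:
```python
from h import *
c=np.load('pics/top0.npz');P=pts(c);im=cv2.imread('pics/top0.png')
a=cv2.resize(im[195:275,325:405],None,fx=5,fy=5,interpolation=2)
b=cv2.resize(im[185:245,220:280],(400,400),interpolation=2)
cv2.imwrite('pics/crop.png',np.hstack([a,b]))
# bottle
hsv=cv2.cvtColor(im,cv2.COLOR_BGR2HSV)
reg=np.zeros(im.shape[:2],bool);reg[205:247,340:386]=1
m=reg&(P[...,2]>0.012)&(im.max(-1)>50)
q=P[m];print(len(q),q.min(0),q.max(0))
body=m&(P[...,2]>0.045)
mm=(body).astype(np.uint8)
rect=cv2.minAreaRect((P[body][:,:2]*1000).astype(np.float32));print('body rect',rect,cv2.boxPoints(rect))
blue=m&(hsv[...,0]>100)&(hsv[...,0]<130)&(hsv[...,1]>150)
print('cap',P[blue].mean(0),P[blue].max(0),blue.sum())
# pan
reg=np.zeros_like(m);reg[170:245,135:200]=1
bal=reg&(P[...,2]>0.025)
rect=cv2.minAreaRect((P[bal][:,:2]*1000).astype(np.float32));print('balance',rect,cv2.boxPoints(rect))
pan=reg&(P[...,2]>0.045);
rect=cv2.minEnclosingCircle((P[pan][:,:2]*1000).astype(np.float32));print('pan',rect,P[pan].mean(0))
reg=np.zeros_like(m);reg[190:242,225:275]=1
foot=reg&(P[...,2]>0.004)&(P[...,2]<.02)
rect=cv2.minAreaRect((P[foot][:,:2]*1000).astype(np.float32));print('foot',rect,cv2.boxPoints(rect))
hd=reg&(P[...,2]>0.05);print('head',P[hd].min(0),P[hd].max(0),P[hd].mean(0))
for n,bx in dict(flask=(125,160,283,315),beaker=(128,165,190,222),box=(140,178,332,388)).items():
    q=P[bx[0]:bx[1],bx[2]:bx[3]].reshape(-1,3);q=q[q[:,2]>.015];print(n,q.min(0),q.max(0))
print(P[230,362],P[260,412],P[276,357])
c=np.load('pics/side0.npz')
s=cv2.imread('pics/side0.png');cv2.imwrite('pics/crop2.png',np.hstack([cv2.resize(s[225:295,230:300],(400,400),interpolation=2),cv2.resize(s[165:235,330:400],(400,400),interpolation=2)]))
```

```text
494 [ 0.4313 -0.3818  0.0141] [ 0.5376 -0.068   1.278 ]
body rect ((445.71588134765625, -228.28770446777344), (77.28836822509766, 312.47406005859375), 19.048721313476562) [[ 358.1964  -93.2184]
 [ 460.1792 -388.5818]
 [ 533.2354 -363.357 ]
 [ 431.2526  -67.9936]]
cap [ 0.5247 -0.3669  0.0381] [ 0.5376 -0.3544  0.0453] 49
balance ((561.0966796875, 154.7438507080078), (468.8218688964844, 214.69039916992188), 84.36483764648438) [[431.2526 -67.9936]
 [644.9055 -89.0749]
 [690.9408 377.4813]
 [477.2879 398.5626]]
pan ((528.2548828125, 148.08563232421875), 236.85382080078125) [0.5928 0.2983 0.0558]
foot ((542.9412841796875, 31.71707534790039), (162.15814208984375, 170.96116638183594), 89.69446563720703) [[457.0295 -48.905 ]
 [627.9883 -49.8167]
 [628.853  112.3392]
 [457.8943 113.2508]]
head [ 0.4313 -0.068   0.0532] [0.5883 0.0754 1.278 ] [0.5446 0.0268 0.1169]
flask [ 0.4313 -0.1689  0.0151] [ 0.8037 -0.068   1.278 ]
beaker [ 0.4313 -0.068   0.0158] [0.8028 0.1961 1.278 ]
box [ 0.4313 -0.411   0.0155] [ 0.7716 -0.068   1.278 ]
[ 0.4851 -0.3299  0.0536] [ 0.3871 -0.4841  0.0534] [ 0.3409 -0.308   0.0543]
```

View pics/crop.png

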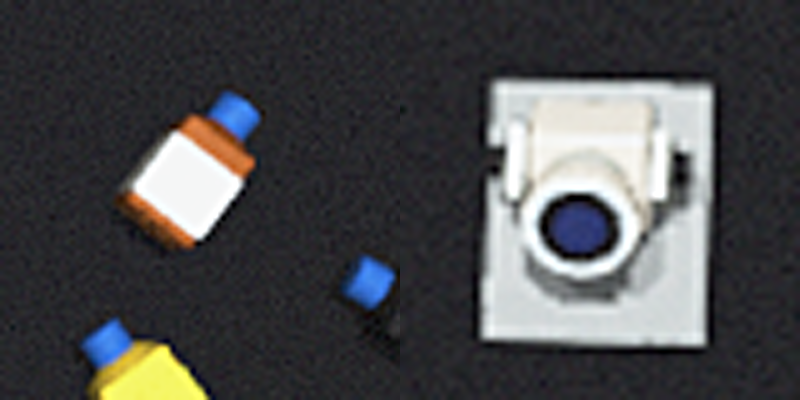

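View pics/crop2.png

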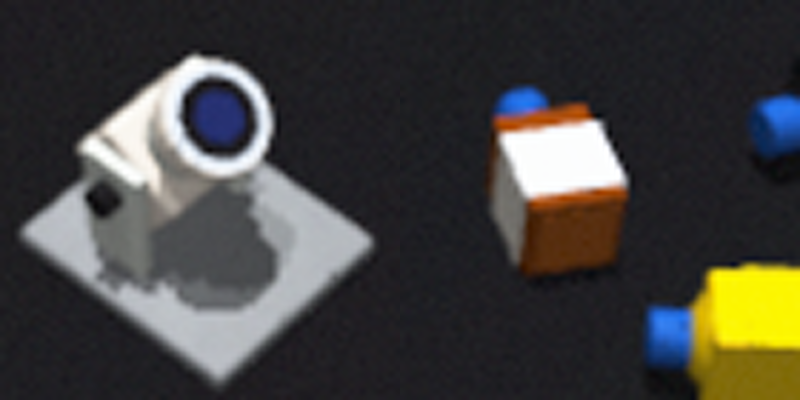

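The crop confirms the amber bottle with white label. Its cap points away and to the right, and its base is toward the robot. Next I'll measure with invalid depth masked out.

```bash
cat >> h.py <<'E'
def ray(c,u,v,z):
    K=c['intrinsics'];T=c['extrinsics'];d=T[:3,:3]@[(u-K[0,2])/K[0,0],-(v-K[1,2])/K[1,1],-1.];o=T[:3,3]
    return o+d*(z-o[2])/d[2]
def tri(obs):
    A=0;b=0
    for c,u,v in obs:
        o=c['extrinsics'][:3,3];d=ray(c,u,v,0)-o;d/=np.linalg.norm(d);M=np.eye(3)-np.outer(d,d);A=A+M;b=b+M@o
    return np.linalg.solve(A,b)
E
python3 - <<'E'
from h import *
c=np.load('pics/top0.npz');s=np.load('pics/side0.npz');P=pts(c);im=cv2.imread('pics/top0.png');hsv=cv2.cvtColor(im,cv2.COLOR_BGR2HSV)
V=c['range_z']>0
def R(a,b,e,f):
    m=np.zeros(V.shape,bool);m[a:b,e:f]=1;return m&V
def rect(n,m,lift=None):
    vs,us=np.nonzero(m)
    q=np.array([ray(c,u,v,lift)[:2] for u,v in zip(us,vs)])if lift else P[m][:,:2]
    t=cv2.minAreaRect((q*1000).astype(np.float32));print(n,m.sum(),t,'mean',q.mean(0));return q
reg=R(205,247,340,386)
q=rect('bodytop',reg&(P[...,2]>.044)&(P[...,2]<.06)&~((hsv[...,0]>100)&(hsv[...,0]<130)&(hsv[...,1]>150)),.052)
lab=reg&(hsv[...,1]<60)&(hsv[...,2]>150); rect('label',lab,.052)
blue=reg&(hsv[...,0]>100)&(hsv[...,0]<130)&(hsv[...,1]>150)&(hsv[...,2]>120)
rect('cap',blue,.036)
g=R(170,245,135,200);rect('box',g&(P[...,2]>.025),.038)
pan=g&(P[...,2]>.046);
f=lambda x,y:(325+x/5,195+y/5)
for x,y in [(180,135),(243,183),(195,240),(132,182)]: print('labelcorner',ray(c,*f(x,y),.052))
for x,y in [(487,80),(713,83),(705,347),(481,340)]: print('foot',ray(c,220+(x-400)*.15,185+y*.15,.01))
print('lens',ray(c,247,218.75,.108),ray(s,268,245.65,.108),tri([(c,247,218.75),(s,268,245.65)]))
print('pan',P[pan].mean(0),np.median(P[pan][:,2]));e=cv2.fitEllipse(np.argwhere(pan).astype(np.float32)[:,::-1]);print(e)
print('pan', ray(c,165,200,.05))
# camera lens pixel blue centroid both
for cc,n,bx in ((c,'top0',(205,230,235,260)),(s,'side0',(230,262,250,285))):
    i=cv2.imread(f'pics/{n}.png').astype(int);m=np.zeros(V.shape,bool);m[bx[0]:bx[1],bx[2]:bx[3]]=1
    m&=(i[...,0]-i[...,2]>30);vv,uu=np.nonzero(m);print(n,uu.mean(),vv.mean(),m.sum(),ray(cc,uu.mean(),vv.mean(),.108))
for n,bx in dict(flask=(125,160,283,315),beaker=(128,165,190,222),box=(140,178,332,388)).items():
    m=R(*bx)&(P[...,2]>.015);q=P[m];print(n,q.min(0),q.max(0))
E
```

```text
bodytop 391 ((482.3151550292969, -334.1287841796875), (53.41072082519531, 77.10261535644531), 50.25410079956055) mean [ 0.4816 -0.3332]
label 264 ((480.0812683105469, -330.1405029296875), (55.550846099853516, 48.147090911865234), 51.0360107421875) mean [ 0.4799 -0.3301]
cap 53 ((526.5841064453125, -367.5720520019531), (27.573440551757812, 20.02741050720215), 49.58348846435547) mean [ 0.5259 -0.3677]
box 3037 ((575.1700439453125, 296.72479248046875), (199.31939697265625, 161.28477478027344), 1.2171707153320312) mean [0.5743 0.2978]
labelcorner [ 0.5108 -0.3281  0.052 ]
labelcorner [ 0.4793 -0.367   0.052 ]
labelcorner [ 0.4438 -0.3349  0.052 ]
labelcorner [ 0.4814 -0.2963  0.052 ]
foot [0.6054 0.0851 0.01  ]
foot [ 0.6016 -0.0276  0.01  ]
foot [ 0.4703 -0.0214  0.01  ]
foot [0.476 0.089 0.01 ]
lens [0.5241 0.0312 0.108 ] [0.5213 0.0371 0.108 ] [0.5251 0.0321 0.1006]
pan [0.5942 0.3001 0.0502] 0.05007076122742182
((164.63021850585938, 200.81166076660156), (34.680660247802734, 39.496707916259766), 8.976482391357422)
pan [0.5946 0.2991 0.05  ]
top0 246.4468085106383 218.85106382978722 47 [0.5239 0.0329 0.108 ]
side0 267.84285714285716 244.92857142857142 70 [0.5232 0.0355 0.108 ]
flask [ 0.7412 -0.1689  0.0151] [ 0.8037 -0.1012  0.1208]
beaker [0.7364 0.1315 0.0158] [0.8028 0.1961 0.0906]
box [ 0.6789 -0.411   0.0155] [ 0.7716 -0.2605  0.041 ]
```

```bash
cat >> h.py <<'E'
from scipy.spatial.transform import Rotation as Ro
def frame(z,y):
    z=np.array(z,float);z/=np.linalg.norm(z);y=np.array(y,float);y-=z*(y@z);y/=np.linalg.norm(y)
    return np.stack([np.cross(y,z),y,z],1)
def togo(p,R,msg=''):
    s=r.sense();rv=Ro.from_matrix(R@s['ee_rot'].T).as_rotvec()
    print(msg,'shift',np.array(p)-s['tcp_pos'],'rot',rv,np.degrees(np.linalg.norm(rv)))
a=np.radians(-39.7);b=np.array([np.cos(a),np.sin(a),0]);n=np.array([-b[1],b[0],0]);up=np.array([0,0,1.])
mid=np.array([.4915,-.3418,.026]);th=np.radians(30)
zp=-up*np.cos(th)-b*np.sin(th);Rp=frame(zp,n)
gp=mid-.010*b+[0,0,.004];pick=gp+.019*zp
E
python3 - <<'E'
from h import *
print(pick,zp); togo(pick-.12*zp,Rp)
E
```

```text
[ 0.4765 -0.3293  0.0135] [-0.3847  0.3194 -0.866 ]
 shift [ 0.3586  0.2349 -0.1041] rot [ 0.1134  0.5317 -0.9354] 61.98860869851556
```

Emit:
play_rows --commands '[[[0.04,0.026,0,0.014,0.064,-0.112,0],[0.08,0.052,0,0.028,0.128,-0.224,0],[0.12,0.078,0,0.042,0.192,-0.336,0],[0.16,0.104,0,0.056,0.256,-0.448,0],[0.2,0.13,0,0.07,0.32,-0.56,0]]]'

```text
time_s: 0.6
tcp_pos: [0.3655, -0.4713, 0.2224]
ee_rot: [[-0.909, 0.308, -0.282], [0.274, 0.949, 0.153], [0.315, 0.062, -0.947]]
wrist_force: [0.2, -1.1, 0.4]
gripper_width: 0.996
```

Run:
```python
from h import *
togo(pick-.12*zp,Rp);print(r.sense()['joints'])
```

```text
shift [ 0.1572  0.1037 -0.1049] rot [ 0.0437  0.2086 -0.3718] 24.55409069806572
[-35.4879  28.7839   8.1159   2.227  -87.9228 -72.3347]
```

Emit:
play_rows --commands '[[[0.039,0.026,-0.026,0.011,0.052,-0.093,0],[0.078,0.052,-0.052,0.022,0.104,-0.186,0],[0.118,0.078,-0.079,0.033,0.156,-0.279,0],[0.157,0.104,-0.105,0.044,0.209,-0.372,0],[0.157,0.104,-0.105,0.044,0.209,-0.372,0]]]'

```text
time_s: 1.1
tcp_pos: [0.523, -0.3657, 0.1113]
ee_rot: [[-0.667, 0.635, -0.389], [0.548, 0.772, 0.322], [0.505, 0.001, -0.863]]
wrist_force: [-0.0, -0.6, -1.7]
gripper_width: 0.999
```

Run:
```python
from h import *
togo(pick-.12*zp,Rp);togo(pick,Rp,'pick');print(r.sense()['joints'])
c=cap('side','side1');d=cap('top','top1')
i=c['image'][:,:,::-1];j=d['image'][:,:,::-1]
cv2.imwrite('pics/v1.png',np.hstack([cv2.resize(i[130:250,300:420],(400,400),interpolation=2),cv2.resize(j[170:290,310:430],(400,400),interpolation=2)]))
```

```text
shift [-0.0003 -0.0019  0.0062] rot [-0.0048 -0.0037 -0.0048] 0.4438711221868927
pick shift [-0.0465  0.0364 -0.0978] rot [-0.0048 -0.0037 -0.0048] 0.4438711221868927
[ -24.3344   44.725    21.4634   -7.6635  -96.1399 -103.889 ]
```

View pics/v1.png

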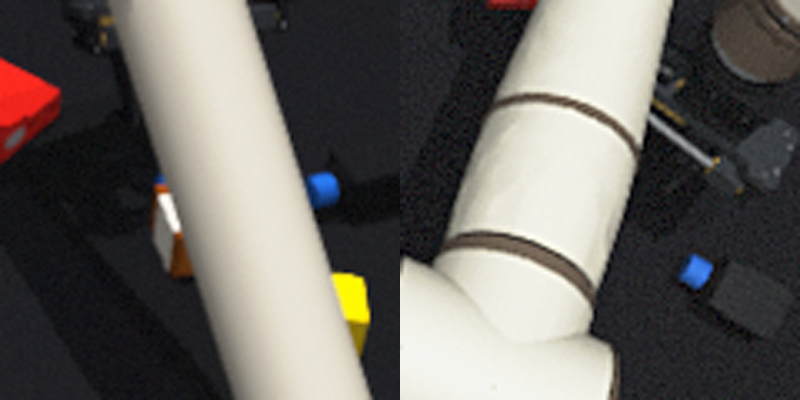

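The arm hides the bottle in both views (side crop shows only its base corner). The measured pose agrees with the plan, so I'll go down in two steps.

Emit:
play_rows --commands '[[[-0.01,0.008,-0.02,-0.005,-0.004,-0.005,0],[-0.02,0.016,-0.04,-0.005,-0.004,-0.005,0],[-0.028,0.022,-0.06,-0.005,-0.004,-0.005,0],[-0.028,0.022,-0.06,-0.005,-0.004,-0.005,0]]]'

```text
time_s: 1.6
tcp_pos: [0.49, -0.3468, 0.0573]
ee_rot: [[-0.667, 0.641, -0.381], [0.557, 0.768, 0.317], [0.496, -0.0, -0.869]]
wrist_force: [-0.4, 0.5, -0.5]
gripper_width: 1.003
```

Run:
```python
from h import *
togo(pick,Rp,'pick')
```

```text
pick shift [-0.0135  0.0174 -0.0438] rot [0.0035 0.0036 0.0025] 0.321835515421495
```

Emit:
play_rows --commands '[[[-0.005,0.006,-0.015,0,0,0,0],[-0.009,0.011,-0.03,0,0,0,0],[-0.0135,0.016,-0.042,0,0,0,0],[-0.0135,0.016,-0.042,0,0,0,0]]]'

```text
time_s: 2.0
tcp_pos: [0.4788, -0.3316, 0.0163]
ee_rot: [[-0.669, 0.64, -0.378], [0.557, 0.768, 0.315], [0.493, -0.0, -0.87]]
wrist_force: [0.6, 0.3, 0.2]
gripper_width: 0.998
```

Run:
```python
from h import *
togo(pick,Rp,'pick')
c=cap('side','side2');s=r.sense();print(s['wrist_force'],s['tcp_pos'])
d=cap('top','top2')
i=c['image'][:,:,::-1];j=d['image'][:,:,::-1]
cv2.imwrite('pics/v2.png',np.hstack([cv2.resize(i[150:250,310:410],(400,400),interpolation=2),cv2.resize(j[180:280,320:420],(400,400),interpolation=2)]))
```

```text
pick shift [-0.0023  0.0022 -0.0028] rot [0.0055 0.0066 0.0016] 0.5007998588307698
[ 0.7695 -0.7075  0.4125] [ 0.4796 -0.3322  0.0171]
```

View pics/v2.png

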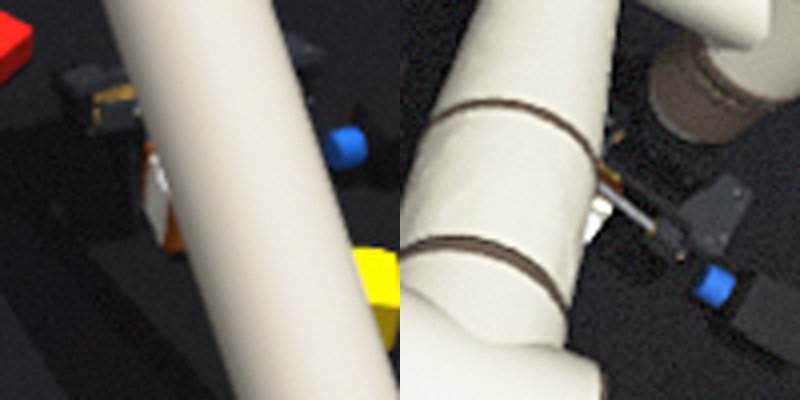

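The bottle looks undisturbed: its label shows at (600,215) in the top crop, with the finger outside it. No contact force is reported, so I'll close.

Emit:
play_rows --commands '[[[-0.002,0.002,-0.003,0.0,0.0,0,0],[-0.002,0.002,-0.003,0,0,0,1],[-0.002,0.002,-0.003,0,0,0,1],[-0.002,0.002,-0.003,0,0,0,1],[-0.002,0.002,-0.003,0,0,0,1]]]'

```text
time_s: 2.6
tcp_pos: [0.4778, -0.3291, 0.0126]
ee_rot: [[-0.669, 0.64, -0.378], [0.557, 0.769, 0.315], [0.492, 0.0, -0.871]]
wrist_force: [-0.1, 1.1, -0.1]
gripper_width: 0.721
```

Emit:
play_rows --commands '[[[0,0,0,0,0,0,1],[0,0,0,0,0,0,1],[0,0,0,0,0,0,1]]]'

```text
time_s: 2.9
tcp_pos: [0.4779, -0.329, 0.0125]
ee_rot: [[-0.669, 0.64, -0.378], [0.557, 0.769, 0.315], [0.492, 0.0, -0.871]]
wrist_force: [0.7, 0.0, 0.1]
gripper_width: 0.596
```

Opening 0.596 × 87 mm ≈ 52 mm, so the bottle is gripped. Lifting.

Emit:
play_rows --commands '[[[0,0,0,0,0,0,1],[0,0,0.02,0,0,0,1],[0,0,0.05,0,0,0,1],[0,0,0.08,0,0,0,1],[0,0,0.11,0,0,0,1]]]'

```text
time_s: 3.4
tcp_pos: [0.4773, -0.3289, 0.1228]
ee_rot: [[-0.668, 0.64, -0.379], [0.557, 0.768, 0.316], [0.493, -0.0, -0.87]]
wrist_force: [0.3, -0.2, -3.2]
gripper_width: 0.596
```

Emit:
play_rows --commands '[[[0,0,0.03,0,0,0,1],[0,0,0.06,0,0,0,1],[0,0,0.09,0,0,0,1],[0,0,0.12,0,0,0,1],[0,0,0.12,0,0,0,1]]]'

```text
time_s: 3.9
tcp_pos: [0.4788, -0.3302, 0.2465]
ee_rot: [[-0.673, 0.64, -0.372], [0.559, 0.769, 0.31], [0.484, 0.001, -0.875]]
wrist_force: [0.0, -0.5, -2.5]
gripper_width: 0.594
```

Run:
```python
from h import *
s=r.sense();print(s['tcp_pos'],s['wrist_force'],s['joints'],s['gripper_width'])
# bottle pose in tool frame as nominal at grasp; upright target on the pan, tool yaw psi
pan=np.array([.5945,.3,.05])
for psi in (0,15,27):
    f=np.array([np.cos(np.radians(psi)),np.sin(np.radians(psi)),0]);z=f*np.cos(th)-up*np.sin(th)
    R=frame(z,[-f[1],f[0],0]); print(psi,R)
    base=pan+[0,0,.004]
    # grasp->base offset in pick: base is 40 behind along b, and -.004 up
    tcp=base+.040*up-.004*(-f)*1+.019*z
    togo(tcp+[0,0,.10],R,psi); print(tcp)
```

```text
[ 0.4788 -0.3302  0.2465] [ 0.0083 -0.4927 -2.5229] [ -23.1476   32.9496   19.5661   -8.2726 -104.405  -106.6729] 0.5938440558023559
0 [[-0.5   -0.     0.866]
 [ 0.     1.     0.   ]
 [-0.866  0.    -0.5  ]]
0 shift [ 0.1361  0.6302 -0.062 ] rot [-0.5376 -1.4843  0.5458] 95.70488835696614
[0.615  0.3    0.0845]
15 [[-0.483  -0.2588  0.8365]
 [-0.1294  0.9659  0.2241]
 [-0.866   0.     -0.5   ]]
15 shift [ 0.1354  0.6355 -0.062 ] rot [-0.3444 -1.5649  0.7495] 101.3556096179557
[0.6143 0.3053 0.0845]
27 [[-0.4455 -0.454   0.7716]
 [-0.227   0.891   0.3932]
 [-0.866  -0.     -0.5   ]]
27 shift [ 0.1339  0.6395 -0.062 ] rot [-0.1817 -1.617   0.9108] 106.83955838054165
[0.6127 0.3093 0.0845]
```

Held with about 2.5 N of weight. Now I'll pitch the bottle upright while moving toward the balance, keeping high.

Emit:
play_rows --commands '[[[0,0.006,0.01,-0.089,-0.108,0,1],[0,0.012,0.02,-0.179,-0.215,0,1],[0,0.018,0.03,-0.268,-0.323,0,1],[0,0.024,0.04,-0.358,-0.43,0,1],[0,0.03,0.05,-0.447,-0.538,0,1]]]'

```text
time_s: 4.4
tcp_pos: [0.4771, -0.2985, 0.2918]
ee_rot: [[-0.755, 0.639, 0.145], [0.628, 0.769, -0.119], [-0.187, 0.001, -0.982]]
wrist_force: [0.3, -0.2, -2.5]
gripper_width: 0.595
```

Emit:
play_rows --commands '[[[0,0.02,0,-0.089,-0.108,0,1],[0,0.04,0,-0.179,-0.215,0,1],[0,0.06,0,-0.268,-0.323,0,1],[0,0.08,0,-0.358,-0.43,0,1],[0,0.1,0,-0.447,-0.538,0,1]]]'

```text
time_s: 4.9
tcp_pos: [0.4701, -0.2141, 0.3171]
ee_rot: [[-0.589, 0.628, 0.508], [0.465, 0.778, -0.423], [-0.661, -0.013, -0.751]]
wrist_force: [1.1, 0.5, 0.5]
gripper_width: 0.596
```

```bash
cat >> h.py <<'E'
pan=np.array([.5945,.3,.05])
f=np.array([np.cos(np.radians(27)),np.sin(np.radians(27)),0]);zq=f*np.cos(th)-up*np.sin(th)
Rq=frame(zq,[-f[1],f[0],0]);put=pan+.040*up-.003*f+.019*zq
E
python3 - <<'E'
from h import *
s=r.sense();print(s['joints'],s['tcp_pos'],s['wrist_force']);print(put);togo(put+[0,0,.12],Rq)
E
```

```text
[  -1.2117   -9.5787  -50.4517   60.8611  -28.1458 -177.4697] [ 0.4701 -0.2141  0.3171] [1.0797 0.5246 0.5261]
[0.6065 0.3061 0.0805]
 shift [ 0.1364  0.5202 -0.1166] rot [-0.022  -0.3438  1.1423] 68.35844500231092
```

Joint 6 has reached its limit because the tool is yawed relative to the arm. Yawing toward the pan direction relieves it, so I'll do that before any more pitch.

Emit:
play_rows --commands '[[[0.0,0.02,0,0,0,0.12,1],[0.0,0.04,0,0,0,0.24,1],[0.0,0.06,0,0,0,0.36,1],[0.0,0.08,0,0,0,0.48,1],[0.0,0.1,0,0,0,0.6,1]]]'

```text
time_s: 5.4
tcp_pos: [0.4696, -0.1163, 0.3182]
ee_rot: [[-0.75, 0.083, 0.657], [0.056, 0.996, -0.063], [-0.659, -0.01, -0.752]]
wrist_force: [0.7, -1.4, -2.3]
gripper_width: 0.591
```

Run:
```python
from h import *
s=r.sense();print(s['joints'],s['tcp_pos'],s['wrist_force'],s['gripper_width']);togo(put+[0,0,.12],Rq)
```

```text
[   9.3678  -15.4407  -47.3109   29.1936  -20.219  -128.0362] [ 0.4696 -0.1163  0.3182] [ 0.6753 -1.3656 -2.2574] 0.5909055229795216
 shift [ 0.1369  0.4224 -0.1177] rot [ 0.0737 -0.3232  0.5514] 36.861290996189524
```

Emit:
play_rows --commands '[[[0.01,0.04,0,0,0,0.07,1],[0.02,0.08,0,0,0,0.14,1],[0.03,0.12,0,0,0,0.21,1],[0.04,0.16,0,0,0,0.28,1],[0.05,0.2,0,0,0,0.35,1]]]'

```text
time_s: 5.9
tcp_pos: [0.5205, 0.0841, 0.3188]
ee_rot: [[-0.723, -0.262, 0.639], [-0.203, 0.965, 0.166], [-0.66, -0.01, -0.751]]
wrist_force: [0.9, 0.2, -1.8]
gripper_width: 0.592
```

Emit:
play_rows --commands '[[[0.02,0.04,0,0,0,0.04,1],[0.04,0.08,0,0,0,0.08,1],[0.06,0.12,0,0,0,0.12,1],[0.07,0.16,0,0,0,0.16,1],[0.08,0.2,0,0,0,0.2,1]]]'

```text
time_s: 6.4
tcp_pos: [0.6013, 0.2837, 0.3179]
ee_rot: [[-0.67, -0.447, 0.593], [-0.342, 0.895, 0.287], [-0.659, -0.01, -0.752]]
wrist_force: [0.7, -1.1, -2.2]
gripper_width: 0.598
```

Run:
```python
from h import *
s=r.sense();print(s['joints'],s['tcp_pos'],s['wrist_force'],s['gripper_width']);togo(put+[0,0,.12],Rq)
```

```text
[  40.8195    5.0078  -31.903    37.8327  -16.1017 -137.1844] [0.6013 0.2837 0.3179] [ 0.7417 -1.1071 -2.1915] 0.5983819972548488
 shift [ 0.0052  0.0224 -0.1174] rot [ 0.1569 -0.288   0.0096] 18.798337679509768
```

Emit:
play_rows --commands '[[[0.001,0.004,-0.03,0.01,-0.03,0,1],[0.002,0.009,-0.06,0.04,-0.08,0.003,1],[0.003,0.014,-0.09,0.08,-0.15,0.006,1],[0.005,0.022,-0.115,0.12,-0.22,0.01,1],[0.005,0.022,-0.115,0.157,-0.288,0.01,1]]]'

```text
time_s: 6.9
tcp_pos: [0.6334, 0.2591, 0.3169]
ee_rot: [[-0.505, -0.487, 0.713], [-0.579, 0.803, 0.138], [-0.64, -0.344, -0.687]]
wrist_force: [0.6, 0.4, -1.7]
gripper_width: 0.596
```

Run:
```python
from h import *
c=cap('side','side3');d=cap('top','top3')
s=r.sense();print(s['joints'],s['tcp_pos'],s['wrist_force'],s['gripper_width']);togo(put+[0,0,.12],Rq)
i=c['image'][:,:,::-1];j=d['image'][:,:,::-1]
cv2.imwrite('pics/v3.png',np.hstack([cv2.resize(i[230:380,110:260],(400,400),interpolation=2),cv2.resize(j[150:270,120:240],(400,400),interpolation=2)]))
```

```text
[  23.6358    6.2396  -39.8406  101.1266   -9.4061 -172.0264] [0.6336 0.2573 0.316 ] [ 1.0457 -1.7521 -3.7481] 0.5985577561626159
 shift [-0.0271  0.0488 -0.1155] rot [ 0.4463 -0.0907 -0.0177] 26.110803067411098
```

View pics/v3.png

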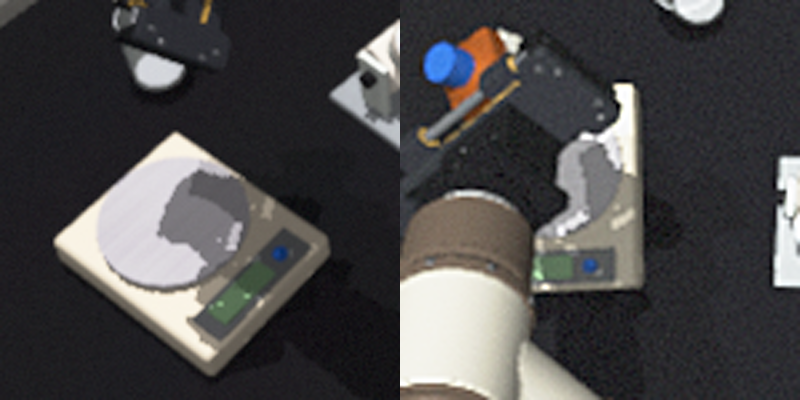

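The tool ran into the wrist singularity (j5 near −9°), so it rolled. The side and top crops show the bottle still firmly held, up-tilted over the beaker side of the pan at about z 0.32. I'll pitch the tool down, then come in pointing left (j4 negative), which keeps the wrist well conditioned.

```bash
cat >> h.py <<'E'
def tool(yaw,dep):
    y=np.radians(yaw);d=np.radians(dep);f=np.array([np.cos(y),np.sin(y),0]);return frame(f*np.cos(d)-up*np.sin(d),[-f[1],f[0],0])
E
python3 - <<'E'
from h import *
P=[.58,.27,.34]
togo(P,tool(27,60));togo(P,tool(45,65));togo(P,tool(10,60))
E
```

```text
shift [-0.0536  0.0127  0.024 ] rot [ 0.1958  0.3632 -0.1092] 24.453770554990875
 shift [-0.0536  0.0127  0.024 ] rot [0.0824 0.4569 0.1844] 28.623158991788053
 shift [-0.0536  0.0127  0.024 ] rot [ 0.2489  0.3323 -0.4016] 33.099322218926005
```

Emit:
play_rows --commands '[[[-0.01,0.003,0.005,0.04,0.073,-0.022,1],[-0.02,0.006,0.01,0.08,0.146,-0.044,1],[-0.03,0.009,0.015,0.12,0.22,-0.066,1],[-0.04,0.012,0.02,0.16,0.29,-0.088,1],[-0.05,0.013,0.024,0.196,0.363,-0.109,1]]]'

```text
time_s: 7.5
tcp_pos: [0.6017, 0.2627, 0.3454]
ee_rot: [[-0.667, -0.444, 0.598], [-0.445, 0.881, 0.159], [-0.598, -0.16, -0.786]]
wrist_force: [0.9, -2.2, -1.5]
gripper_width: 0.596
```

Run:
```python
from h import *
P=[.58,.27,.34];print(r.sense()['joints'])
togo(P,tool(27,60));togo(P,tool(50,65));togo(P,tool(80,60))
```

```text
[  42.8523    4.2878  -27.1123   36.9358  -28.8661 -131.0243]
 shift [-0.0217  0.0073 -0.0054] rot [ 0.0859  0.1853 -0.006 ] 11.706110034395413
 shift [-0.0217  0.0073 -0.0054] rot [-0.0072  0.2684  0.386 ] 26.94210253657655
 shift [-0.0217  0.0073 -0.0054] rot [-0.0061  0.2115  0.9157] 53.850608278914976
```

Emit:
play_rows --commands '[[[-0.004,0.001,0.0,0,0.054,0.077,1],[-0.008,0.002,0.0,0,0.107,0.154,1],[-0.012,0.004,0,0,0.161,0.23,1],[-0.016,0.006,0,0,0.215,0.308,1],[-0.02,0.007,0,0,0.268,0.386,1]]]'

```text
time_s: 8.0
tcp_pos: [0.582, 0.2727, 0.3483]
ee_rot: [[-0.577, -0.771, 0.271], [-0.692, 0.637, 0.34], [-0.435, 0.008, -0.9]]
wrist_force: [0.6, -0.5, -2.6]
gripper_width: 0.6
```

Run:
```python
from h import *
P=[.58,.27,.34];print(r.sense()['joints'])
togo(P,tool(80,60));togo([.6,.28,.34],tool(95,50))
```

```text
[ 36.1538   9.2124  -0.6357  -7.9793 -55.4284 -72.7513]
 shift [-0.002  -0.0027 -0.0083] rot [ 0.0642 -0.0388  0.5158] 29.862009218847604
 shift [ 0.018   0.0073 -0.0083] rot [ 0.2406 -0.0837  0.773 ] 46.6325686087801
```

Unwound well (j4 −8, j5 −55, j6 −73). On to yaw 95°.

Emit:
play_rows --commands '[[[0.004,0.002,0,0.036,-0.012,0.116,1],[0.008,0.003,0,0.072,-0.025,0.232,1],[0.012,0.005,0,0.108,-0.038,0.348,1],[0.015,0.006,0,0.144,-0.05,0.464,1],[0.018,0.007,0,0.18,-0.063,0.58,1]]]'

```text
time_s: 8.5
tcp_pos: [0.6009, 0.2793, 0.3486]
ee_rot: [[-0.095, -0.994, 0.052], [-0.794, 0.107, 0.598], [-0.6, 0.016, -0.799]]
wrist_force: [-0.0, -0.3, -3.1]
gripper_width: 0.596
```

Run:
```python
from h import *
print(r.sense()['joints'])
togo([.6,.28,.32],tool(95,50))
for y in (80,95): togo([.6,.28,.25],tool(y,30),y)
```

```text
[ 22.1889  16.5058  13.9432 -34.2038 -71.9683 -22.2847]
 shift [-0.0009  0.0007 -0.0286] rot [ 0.0538 -0.0162  0.1941] 11.580385543093998
80 shift [-0.0009  0.0007 -0.0986] rot [ 0.3969 -0.0719 -0.0694] 23.450566100615685
95 shift [-0.0009  0.0007 -0.0986] rot [ 0.4034 -0.0195  0.1888] 25.544648444216133
```

Emit:
play_rows --commands '[[[0,0,-0.015,0.08,-0.008,0.02,1],[0,0,-0.03,0.16,-0.016,0.04,1],[0,0,-0.05,0.24,-0.024,0.06,1],[0,0,-0.07,0.32,-0.032,0.08,1],[0,0,-0.09,0.4,-0.04,0.1,1]]]'

```text
time_s: 9.0
tcp_pos: [0.602, 0.2789, 0.2593]
ee_rot: [[-0.003, -1.0, 0.011], [-0.5, 0.011, 0.866], [-0.866, -0.003, -0.5]]
wrist_force: [0.1, 0.6, -4.9]
gripper_width: 0.598
```

```bash
cat >> h.py <<'E'
Rq=tool(90,30);f=np.array([0,1,0]);put=pan+.040*up-.003*f+.019*Rq[:,2]
E
python3 - <<'E'
from h import *
d=cap('top','top4');c=cap('side','side4')
print(r.sense()['joints'])
togo(put+[0,0,.06],Rq);print(put)
i=c['image'][:,:,::-1];j=d['image'][:,:,::-1]
cv2.imwrite('pics/v4.png',np.hstack([cv2.resize(i[200:380,100:280],(400,400),interpolation=2),cv2.resize(j[110:290,120:300],(400,400),interpolation=2)]))
E
```

```text
[  8.1644  24.8496   6.8172 -62.7089 -73.7495  10.9639]
 shift [-0.0066  0.0371 -0.1123] rot [ 0.006  -0.0113  0.0151] 1.1326137883828877
[0.5945 0.3135 0.0805]
```

View pics/v4.png

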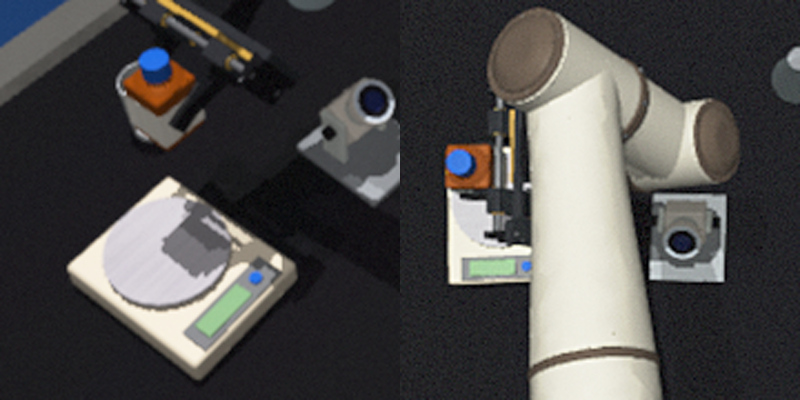

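Bottle is upright in the grip near the pan (cap at (155,62) side crop, (460,163) top crop). Before lowering, I'll check how close the wrist comes to the camera and where the cap is relative to the tool.

Run:
```python
from h import *
d=np.load('pics/top4.npz');c=np.load('pics/side4.npz')
P=pts(d)
def px(x,y): return int(120+(x-400)*.45),int(110+y*.45)
for x,y in [(715,140),(640,100),(650,160),(600,70),(580,150),(520,60),(540,250),(505,215)]:
    u,v=px(x,y);print((x,y),P[v,u])
for n,k in (('top',d),('side',c)):
    Q=pts(k);im=k['image'].astype(int);m=(im[...,2]-im[...,0]>60)&(k['range_z']>0)
    bx=(165,200,138,160) if n=='top' else (215,242,160,182)
    w=np.zeros_like(m);w[bx[0]:bx[1],bx[2]:bx[3]]=1;m&=w;vs,us=np.nonzero(m);print(n,m.sum(),us.mean(),vs.mean(),Q[m].mean(0),Q[m].min(0),Q[m].max(0))
# amber + label
Q=pts(c);im=c['image'].astype(int);w=np.zeros(Q.shape[:2],bool);w[220:270,150:195]=1
m=w&(im[...,0]-im[...,2]>60)&(c['range_z']>0);print(m.sum(),Q[m].min(0),Q[m].max(0))
s=r.sense();print(s['tcp_pos'],s['ee_rot'])
```

```text
(715, 140) [ 0.594  -0.0301  0.4631]
(640, 100) [0.6176 0.0314 0.5324]
(650, 160) [0.5735 0.0309 0.4754]
(600, 70) [0.6329 0.0583 0.5801]
(580, 150) [0.5593 0.0684 0.6117]
(520, 60) [0.6326 0.1166 0.6109]
(540, 250) [0.4794 0.0949 0.6303]
(505, 215) [0.5426 0.2113 0.3265]
top 111 146.46846846846847 182.77477477477478 [0.6032 0.2653 0.3208] [0.5884 0.2486 0.0011] [0.6635 0.3982 0.3311]
side 175 169.2 228.49142857142857 [0.6134 0.2575 0.2972] [ 0.5842  0.082  -0.0062] [0.8776 0.2804 0.3235]
315 [ 0.572   0.0772 -0.0043] [0.8353 0.2931 0.3009]
[0.6011 0.2764 0.2528] [[-0.0174 -0.9998  0.0073]
 [-0.505   0.0151  0.863 ]
 [-0.8629  0.0113 -0.5052]]
```

Cap top measured at (0.603, 0.265, 0.32–0.33), against a prediction of (0.601, 0.263, 0.322), so the grasp is as planned. I'll use yaw 98° for extra camera clearance.

```bash
cat >> h.py <<'E'
Rq=tool(98,30);f=np.array([np.cos(np.radians(98)),np.sin(np.radians(98)),0]);put=pan+.040*up-.003*f+.019*Rq[:,2]
E
python3 - <<'E'
from h import *
togo(put+[0,0,.04],Rq)
E
```

```text
shift [-0.0085  0.037  -0.1323] rot [ 0.0067 -0.0109  0.1547] 8.893959875986301
```

Emit:
play_rows --commands '[[[-0.002,0.009,-0.03,0.002,-0.003,0.04,1],[-0.004,0.018,-0.06,0.004,-0.005,0.08,1],[-0.006,0.028,-0.09,0.006,-0.008,0.12,1],[-0.008,0.037,-0.12,0.007,-0.011,0.155,1],[-0.008,0.037,-0.132,0.007,-0.011,0.155,1]]]'

```text
time_s: 9.6
tcp_pos: [0.5937, 0.3163, 0.1254]
ee_rot: [[0.082, -0.989, -0.12], [-0.495, -0.144, 0.857], [-0.865, -0.011, -0.501]]
wrist_force: [-1.0, 0.3, -3.0]
gripper_width: 0.594
```

Run:
```python
from h import *
d=cap('top','top5');c=cap('side','side5')
print(r.sense()['joints'],r.sense()['wrist_force'])
togo(put,Rq)
i=c['image'][:,:,::-1]
cv2.imwrite('pics/v5.png',cv2.resize(i[210:370,120:320],(800,640),interpolation=2)[:600])
```

```text
[ 10.9555  36.3681   6.4457 -64.529  -73.0859  25.9716] [-0.1836 -0.7613 -2.9745]
 shift [-0.0014 -0.0013 -0.0458] rot [ 0.0005  0.0113 -0.0037] 0.6812142077840306
```

View pics/v5.png

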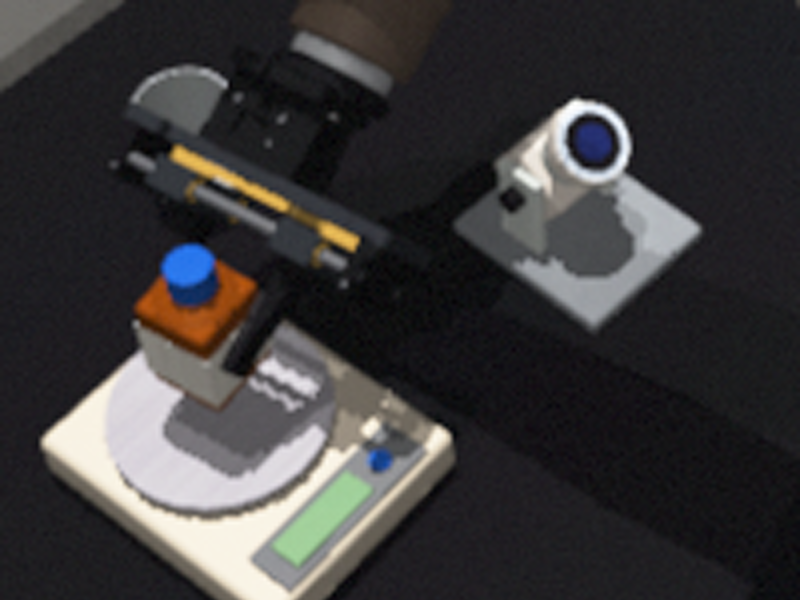

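Held upright above the pan, clear of the camera (right) and the beaker (behind, at (180,85)). This is picture 8. Lowering to a few mm above the pan, then on until contact.

Emit:
play_rows --commands '[[[-0.001,-0.001,-0.015,0,0.01,-0.004,1],[-0.001,-0.001,-0.028,0,0.01,-0.004,1],[-0.001,-0.001,-0.038,0,0.01,-0.004,1],[-0.001,-0.001,-0.041,0,0.01,-0.004,1],[-0.001,-0.001,-0.041,0,0.01,-0.004,1]]]'

```text
time_s: 10.2
tcp_pos: [0.5937, 0.3121, 0.0859]
ee_rot: [[0.072, -0.99, -0.118], [-0.495, -0.138, 0.858], [-0.866, -0.003, -0.5]]
wrist_force: [-0.2, -0.0, -2.2]
gripper_width: 0.594
```

Emit:
play_rows --commands '[[[0,0,-0.002,0,0,0,1],[0,0,-0.002,0,0,0,1]]]'

```text
time_s: 10.4
tcp_pos: [0.594, 0.3124, 0.0848]
ee_rot: [[0.073, -0.99, -0.117], [-0.495, -0.138, 0.858], [-0.866, -0.005, -0.5]]
wrist_force: [0.4, -1.1, -3.4]
gripper_width: 0.597
```

Run:
```python
from h import *
print(r.sense()['wrist_force'],r.sense()['moment'])
togo(put,Rq)
```

```text
[ 0.398  -1.1285 -3.3527] [-2.4723 -0.2384  0.0419]
 shift [-0.0014  0.0009 -0.0043] rot [-0.0003  0.005   0.001 ] 0.2935430892367291
```

Emit:
play_rows --commands '[[[0,0,-0.002,0,0.004,0,1],[0,0,-0.002,0,0.004,0,1]]]'

```text
time_s: 10.6
tcp_pos: [0.5938, 0.3124, 0.0824]
ee_rot: [[0.069, -0.99, -0.12], [-0.495, -0.138, 0.858], [-0.866, -0.0, -0.5]]
wrist_force: [0.2, 0.7, -2.6]
gripper_width: 0.598
```

Emit:
play_rows --commands '[[[0,0,-0.0015,0,0,0,1],[0,0,-0.0015,0,0,0,1]]]'

```text
time_s: 10.8
tcp_pos: [0.5939, 0.3125, 0.0817]
ee_rot: [[0.07, -0.99, -0.12], [-0.494, -0.139, 0.858], [-0.867, -0.001, -0.499]]
wrist_force: [-0.9, -0.2, 1.1]
gripper_width: 0.597
```

Contact: the force went from −2.6 to +1.1 N. I'll open in place and wait. This same grasp works for the inspection pose too: the tool would lean 25° back, about like the first pick.

Emit:
play_rows --commands '[[[0,0,0,0,0,0,1],[0,0,0,0,0,0,0.8],[0,0,0,0,0,0,0.2],[0,0,0,0,0,0,0.2],[0,0,0,0,0,0,0.2]]]'

```text
time_s: 11.3
tcp_pos: [0.5937, 0.3126, 0.0809]
ee_rot: [[0.069, -0.99, -0.12], [-0.495, -0.138, 0.858], [-0.866, -0.0, -0.5]]
wrist_force: [0.3, 0.3, 0.7]
gripper_width: 0.764
```

Run:
```python
from h import *
d=cap('top','top6');c=cap('side','side6')
s=r.sense();print(s['wrist_force'],s['gripper_width'])
i=c['image'][:,:,::-1]
cv2.imwrite('pics/v6.png',cv2.resize(i[240:360,120:240],(600,600),interpolation=2))
```

```text
[-0.3244  0.2624  0.1138] 0.7870829354726158
```

View pics/v6.png

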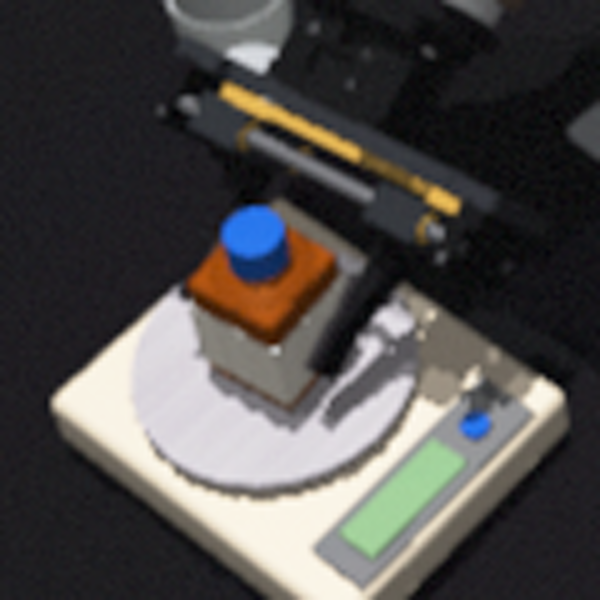

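Picture 9: bottle standing on the pan near its centre (base front corner at (285,405), pan centre about (275,375)), fingers clear. Holding for 2 s and more.

Emit:
play_rows --commands '[[[0,0,0,0,0,0,0.15],[0,0,0,0,0,0,0.15],[0,0,0,0,0,0,0.15],[0,0,0,0,0,0,0.15],[0,0,0,0,0,0,0.15]]]'

```text
time_s: 11.9
tcp_pos: [0.5938, 0.3124, 0.081]
ee_rot: [[0.069, -0.99, -0.12], [-0.495, -0.138, 0.858], [-0.866, -0.0, -0.5]]
wrist_force: [-0.6, -0.9, -0.3]
gripper_width: 0.848
```

Emit:
play_rows --commands '[[[0,0,0,0,0,0,0.15],[0,0,0,0,0,0,0.15],[0,0,0,0,0,0,0.15],[0,0,0,0,0,0,0.15],[0,0,0,0,0,0,0.15]]]'

```text
time_s: 12.4
tcp_pos: [0.5938, 0.3124, 0.081]
ee_rot: [[0.069, -0.99, -0.12], [-0.495, -0.138, 0.858], [-0.866, -0.0, -0.5]]
wrist_force: [-0.3, 0.4, 0.7]
gripper_width: 0.85
```

Emit:
play_rows --commands '[[[0,0,0,0,0,0,0.15],[0,0,0,0,0,0,0.15],[0,0,0,0,0,0,0.15],[0,0,0,0,0,0,0.15],[0,0,0,0,0,0,0.15]]]'

```text
time_s: 12.9
tcp_pos: [0.5938, 0.3124, 0.081]
ee_rot: [[0.069, -0.99, -0.12], [-0.495, -0.138, 0.858], [-0.866, -0.0, -0.5]]
wrist_force: [-0.8, -0.7, 0.2]
gripper_width: 0.848
```

Emit:
play_rows --commands '[[[0,0,0,0,0,0,0.15],[0,0,0,0,0,0,0.15],[0,0,0,0,0,0,0.15],[0,0,0,0,0,0,0.15],[0,0,0,0,0,0,0.15]]]'

```text
time_s: 13.4
tcp_pos: [0.5938, 0.3124, 0.081]
ee_rot: [[0.069, -0.99, -0.12], [-0.495, -0.138, 0.858], [-0.866, -0.0, -0.5]]
wrist_force: [-0.4, -0.8, 0.8]
gripper_width: 0.85
```

Run:
```python
from h import *
d=cap('top','top7');c=cap('side','side7')
s=r.sense();print(s['wrist_force'],s['gripper_width'],s['tcp_pos'])
for n,k in (('top',d),('side',c)):
    Q=pts(k);im=k['image'].astype(int);bl=(im[...,2]-im[...,0]>60)&(k['range_z']>0)&(Q[...,2]>.1)&(Q[...,1]>.2)
    am=(im[...,0]-im[...,2]>60)&(k['range_z']>0)&(Q[...,2]>.11)&(Q[...,2]<.16)&(Q[...,1]>.2)
    for m in (bl,am):print(n,m.sum(),np.median(Q[m],0),np.percentile(Q[m],[3,97],axis=0)) if m.any() else 0
```

```text
[-0.1438 -0.2719 -0.0795] 0.8494736417511545 [0.5938 0.3124 0.081 ]
top 80 [0.5964 0.2952 0.1498] [[0.5844 0.2821 0.1261]
 [0.6089 0.3095 0.1534]]
top 217 [0.5993 0.2805 0.1249] [[0.5729 0.2383 0.1181]
 [0.6617 0.3173 0.1527]]
side 142 [0.5913 0.3013 0.1475] [[0.58   0.286  0.1049]
 [0.6357 0.3139 0.1525]]
side 424 [0.5866 0.2919 0.1234] [[0.5584 0.2145 0.1122]
 [0.6639 0.3264 0.1527]]
```

Cap measured at (0.594, 0.298, 0.150): upright and centred within about 3 mm. Released for over 2 s, so I'll regrip.

Emit:
play_rows --commands '[[[0,0,0,0,0,0,0.4],[0,0,0,0,0,0,1],[0,0,0,0,0,0,1],[0,0,0,0,0,0,1],[0,0,0,0,0,0,1]]]'

```text
time_s: 14.0
tcp_pos: [0.5938, 0.3124, 0.081]
ee_rot: [[0.069, -0.99, -0.12], [-0.495, -0.138, 0.858], [-0.866, -0.0, -0.5]]
wrist_force: [-0.5, -0.3, -0.3]
gripper_width: 0.594
```

Emit:
play_rows --commands '[[[0,0,0,0,0,0,1],[0,0,0,0,0,0,1],[0,0,0,0,0,0,1],[0,0,0,0,0,0,1],[0,0,0.005,0,0,0,1]]]'

```text
time_s: 14.5
tcp_pos: [0.5932, 0.312, 0.0847]
ee_rot: [[0.067, -0.99, -0.121], [-0.496, -0.138, 0.857], [-0.866, 0.002, -0.501]]
wrist_force: [-0.6, 1.0, -3.6]
gripper_width: 0.599
```

Emit:
play_rows --commands '[[[0,0,0.02,0,0,0,1],[0,0,0.05,0,0,0,1],[0,0,0.085,0,0,0,1],[0,0,0.12,0,0,0,1],[0,0,0.15,0,0,0,1]]]'

```text
time_s: 15.0
tcp_pos: [0.5935, 0.3122, 0.2376]
ee_rot: [[0.07, -0.99, -0.12], [-0.496, -0.139, 0.857], [-0.866, -0.001, -0.501]]
wrist_force: [0.7, 0.6, -2.8]
gripper_width: 0.599
```

```bash
cat >> h.py <<'E'
Rpan=np.array([[.069,-.99,-.12],[-.495,-.138,.858],[-.866,0,-.5]]);tp=np.array([.5938,.3124,.081])
B0=np.array([.5948,.2985,.050]); loc=Rpan.T@(B0-tp); axl=Rpan.T@up   # base and axis in tool frame
lens=np.array([.5235,.033,.108]);az=np.radians(177.8);h=np.array([np.cos(az),np.sin(az),0])
def final(dist,az_=None):
    zc=h*np.sin(np.radians(35))+up*np.cos(np.radians(35));g=h*np.cos(np.radians(35))-up*np.sin(np.radians(35))
    z=-.5*zc+.866*g;R=frame(z,[-h[1],h[0],0])
    # exact alignment of measured axis
    a=R@axl;v=np.cross(a,zc);R=Ro.from_rotvec(v).as_matrix()@R
    return lens+dist*zc-R@loc,R
E
python3 - <<'E'
from h import *
print(loc,axl);p,R=final(.08);print(p,R,R@axl);togo(p,R);p,R=final(.16);togo(p,R);print(r.sense()['joints'])
E
```

```text
[0.0338 0.0009 0.0035] [-0.866  0.    -0.5  ]
[0.4485 0.0368 0.1909] [[ 0.9056 -0.0384 -0.4223]
 [-0.0348 -0.9993  0.0162]
 [-0.4226 -0.     -0.9063]] [-0.5731  0.022   0.8191]
 shift [-0.145  -0.2753 -0.0466] rot [-0.4439 -0.4898  1.3467] 85.95612595240418
 shift [-0.1908 -0.2736  0.0189] rot [-0.4439 -0.4898  1.3467] 85.95612595240418
[ 11.3039  28.6339  10.4901 -61.9789 -78.2195  14.3395]
```

Emit:
play_rows --commands '[[[-0.018,-0.025,0.018,-0.042,-0.046,0.127,1],[-0.036,-0.05,0.036,-0.084,-0.092,0.254,1],[-0.054,-0.075,0.054,-0.126,-0.139,0.381,1],[-0.072,-0.1,0.07,-0.168,-0.185,0.508,1],[-0.09,-0.125,0.08,-0.21,-0.231,0.635,1]]]'

```text
time_s: 15.5
tcp_pos: [0.5034, 0.186, 0.3172]
ee_rot: [[0.575, -0.693, -0.436], [-0.452, -0.713, 0.537], [-0.682, -0.112, -0.722]]
wrist_force: [0.0, 0.3, -2.9]
gripper_width: 0.597
```

Run:
```python
from h import *
p,R=final(.16);togo(p,R);print(r.sense()['joints'],r.sense()['gripper_width'])
```

```text
shift [-0.1007 -0.1474 -0.0607] rot [-0.2329 -0.2562  0.7075] 45.13165070320779
[  13.0598   22.4816   16.7026  -39.6678 -103.2493   32.5844] 0.5971602496258
```

Emit:
play_rows --commands '[[[-0.02,-0.03,0,-0.046,-0.05,0.14,1],[-0.04,-0.06,0,-0.092,-0.1,0.28,1],[-0.06,-0.09,0,-0.138,-0.15,0.42,1],[-0.08,-0.12,0,-0.184,-0.2,0.56,1],[-0.1,-0.147,0,-0.22,-0.24,0.67,1]]]'

```text
time_s: 16.0
tcp_pos: [0.4031, 0.0394, 0.3157]
ee_rot: [[0.896, -0.076, -0.437], [-0.064, -0.997, 0.043], [-0.439, -0.01, -0.898]]
wrist_force: [0.1, -0.2, -2.2]
gripper_width: 0.593
```

Run:
```python
from h import *
p,R=final(.16);togo(p,R);print(r.sense()['joints'],r.sense()['gripper_width'])
```

```text
shift [-0.0005 -0.0009 -0.0592] rot [-0.0114 -0.0178  0.0375] 2.4685695164399966
[  19.7654   11.2295   -1.6307  -11.0359 -100.789    66.2221] 0.5930030380900171
```

Emit:
play_rows --commands '[[[0,0,-0.015,-0.003,-0.005,0.01,1],[0,-0.001,-0.03,-0.006,-0.01,0.02,1],[0,-0.001,-0.045,-0.009,-0.014,0.03,1],[0,-0.001,-0.059,-0.011,-0.018,0.037,1],[0,-0.001,-0.059,-0.011,-0.018,0.037,1]]]'

```text
time_s: 16.5
tcp_pos: [0.4022, 0.0395, 0.2554]
ee_rot: [[0.903, -0.045, -0.427], [-0.04, -0.999, 0.02], [-0.428, -0.001, -0.904]]
wrist_force: [-0.4, -0.3, -2.5]
gripper_width: 0.592
```

Run:
```python
from h import *
d=cap('top','top8');c=cap('side','side8')
p,R=final(.16);togo(p,R);p,R=final(.08);togo(p,R);s=r.sense();print(s['joints'],s['gripper_width'])
i=c['image'][:,:,::-1];j=d['image'][:,:,::-1]
cv2.imwrite('pics/v8.png',np.hstack([cv2.resize(i[180:300,210:330],(400,400),interpolation=2),cv2.resize(j[170:290,200:320],(400,400),interpolation=2)]))
```

```text
shift [-0.001  -0.0009 -0.0008] rot [-0.0018 -0.0012  0.0057] 0.352178953966928
 shift [ 0.0449 -0.0026 -0.0663] rot [-0.0018 -0.0012  0.0057] 0.352178953966928
[ 20.7055  12.948   -8.05    -9.716  -92.2007  68.411 ] 0.5992076715517298
```

View pics/v8.png

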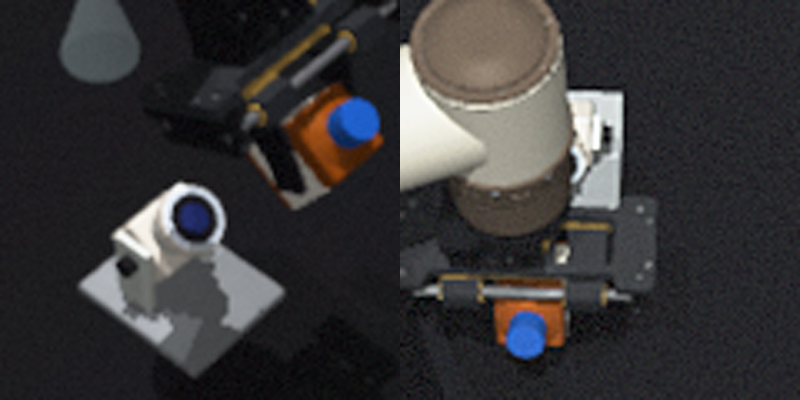

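Picture 10: the bottle is held with its base toward the lens along the viewing axis. In the side crop the lens is at (195,220) and the base at about (290,195). Nothing is near the camera. Moving in along the axis.

Emit:
play_rows --commands '[[[0.011,-0.001,-0.017,-0.001,-0.001,0.003,1],[0.022,-0.001,-0.033,-0.002,-0.001,0.006,1],[0.033,-0.002,-0.05,-0.002,-0.001,0.006,1],[0.04,-0.002,-0.06,-0.002,-0.001,0.006,1],[0.044,-0.002,-0.065,-0.002,-0.001,0.006,1]]]'

```text
time_s: 17.1
tcp_pos: [0.4482, 0.0374, 0.1916]
ee_rot: [[0.905, -0.038, -0.423], [-0.035, -0.999, 0.016], [-0.423, 0.0, -0.906]]
wrist_force: [-0.3, -0.5, -2.5]
gripper_width: 0.602
```

Emit:
play_rows --commands '[[[0,0,0,0,0,0,1],[0,0,0,0,0,0,1],[0,0,0,0,0,0,1]]]'

```text
time_s: 17.4
tcp_pos: [0.4479, 0.0375, 0.1928]
ee_rot: [[0.906, -0.038, -0.421], [-0.034, -0.999, 0.016], [-0.421, -0.0, -0.907]]
wrist_force: [0.5, 0.4, -1.4]
gripper_width: 0.595
```

Run:
```python
from h import *
d=cap('top','top9');c=cap('side','side9')
p,R=final(.08);togo(p,R);s=r.sense();print(s['gripper_width'],s['wrist_force'])
zc=h*np.sin(np.radians(35))+up*np.cos(np.radians(35))
base=s['tcp_pos']+s['ee_rot']@loc;ax=s['ee_rot']@axl;print('base from lens',(base-lens)@zc,base-lens-((base-lens)@zc)*zc,'ang',np.degrees(np.arccos(ax@zc)))
print('pred captop',base+.1*ax,'capmid',base+.09*ax)
for n,k in (('top',d),('side',c)):
    Q=pts(k);im=k['image'].astype(int);w=(k['range_z']>0)&(Q[...,2]>.15)&(abs(Q[...,1])<.12)
    bl=w&(im[...,2]-im[...,0]>60)
    print(n,bl.sum(),np.median(Q[bl],0),Q[bl].max(0))
    # project corners for view
    v,u=np.nonzero(bl);print(u.mean(),v.mean())
i=c['image'][:,:,::-1].copy();K=c['intrinsics'];T=np.linalg.inv(c['extrinsics'])
def pr(X):
    q=T[:3,:3]@X+T[:3,3];return K[0,2]+K[0,0]*q[0]/-q[2],K[1,2]-K[1,1]*q[1]/-q[2]
print('proj base,captop,lens',pr(base),pr(base+.1*ax),pr(lens))
I=cv2.resize(i[180:300,210:330],(600,600),interpolation=2)
for X,col in ((base,(0,255,0)),(base+.1*ax,(0,0,255)),(lens,(255,255,0))):
    u,v=pr(X);cv2.circle(I,(int((u-210+.5)*5),int((v-180+.5)*5)),4,col,-1)
cv2.imwrite('pics/v9.png',I)
for n,bx in dict(flask=(125,160,283,315),beaker=(128,165,190,222),box=(140,178,332,388)).items():
    Q=pts(d)[bx[0]:bx[1],bx[2]:bx[3]].reshape(-1,3);Q=Q[(Q[:,2]>.015)&(Q[:,2]<.2)];print(n,Q.min(0),Q.max(0))
```

```text
shift [ 0.0007 -0.0007 -0.0017] rot [-0.0003  0.0013 -0.0006] 0.0807420906994826
0.5959898693583192 [-0.0256  0.1051 -1.9129]
base from lens 0.08186182484425855 [0.0004 0.0007 0.0002] ang 0.38817193332061006
pred captop [0.4195 0.0376 0.2571] capmid [0.4253 0.0374 0.2489]
top 109 [0.4248 0.0358 0.2576] [0.4406 0.049  0.266 ]
240.74311926605503 251.80733944954127
side 641 [1.6527 0.0178 0.1699] [1.6678 0.0925 0.2662]
86.12792511700468 104.13572542901716
proj base,captop,lens (np.float64(282.07231916578), np.float64(236.01910192155123)) (np.float64(301.36765807991134), np.float64(224.62190810372837)) (np.float64(268.3706974709793), np.float64(244.28898820777965))
flask [ 0.7415 -0.1685  0.015 ] [ 0.8052 -0.1015  0.1198]
beaker [0.7367 0.1313 0.0156] [0.8025 0.1959 0.0892]
box [ 0.6786 -0.4128  0.0153] [ 0.7726 -0.2604  0.0403]
```

View pics/v9.png

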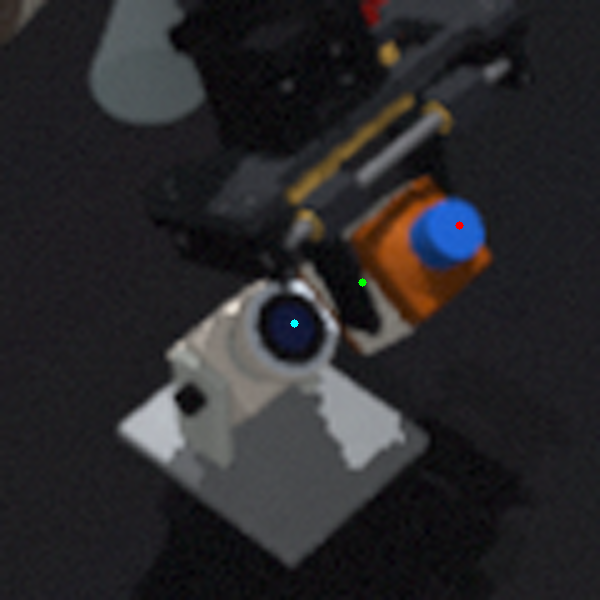

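Picture 11: the projected cap-top dot (459,226) and lens dot (294,323) both fall on the real cap and lens, and the bystanders have moved by less than 2 mm. Handing in.

```bash
python3 -c "
from station import r
s=r.sense();print(abs(s['joint_velocities']).max(),s['gripper_width']);print(r.finish_job())"
```

```text
0.13534402515751753 0.5959898693583192
the job is handed in; nothing more can be done
None
```

The bottle was weighed on the balance and is now held in front of the inspection camera. The job is handed in at about 17.5 s of the 56 s allowed. I don't know the verdict, because none is reported.

- **Weighing:** I stood the bottle upright on the pan and let go for a little over 2 s. Its cap measured about 3 mm from the pan centre.
- **Inspection pose:** By the arm's own readings, the base is about 82 mm from the lens, less than 1 mm off centre and 0.4° off the viewing axis. The camera pictures agree to within a few millimetres, though the cap position taken from the side camera's depth failed because it picked up background.
- **Grip and bystanders:** The opening reads about 52 mm, the joints were still, and the flask, beaker and slide box are within about 2 mm of their starts.
- **Possible problem:** While I was turning the bottle upright, joint 6 reached its range limit. It read −177.47° against a limit of −177.46°. I moved it away at once, but this could be counted as passing the range.
- **Detour:** I then ran into a wrist singularity over the balance, which rolled the held bottle slightly. I backed out and came in from the side instead, without losing the grip.

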